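# Raise the coolant tank's trapdoor with its lever

### The job

Open the heavy trapdoor of the coolant tank and hold it open: push the slide stop with the fingers all the way through from under the lever, then press the tread on the lever's long end down as far as it goes, so that the short end lifts the flap fully. The program finishes while still pressing the lever down with the flap raised; do not touch the flap itself, and leave the loose things on the bench where they are.

Things in the scene. Friction and masses are not known exactly. Their poses are not given: they have to be found in the camera images.
- tank: the grey coolant tank, fixed to the bench; a steel box 220 x 165 x 92 mm with a trapdoor on top. Origin on the bench under the lever's fulcrum; its z is up, the lever's long end points along its -y, the tank box and trapdoor lie along its +y (box from y 18 to 183 mm), its +x is the direction in which the slide stop is pushed through
- flap: the trapdoor: a 190 x 140 x 20 mm steel flap of about 4 kg lying shut on the tank, with a bar handle that is not to be used. Hinged at its edge far from the lever; origin on the hinge line, underside; its z is vertical when shut. With the lever all the way down it stands about 0.33 rad (19 degrees) open; it falls shut when the lever is let go
- flap_edge (a point): middle of the flap's free edge, top face (about 113 mm above the bench when shut, about 47 mm higher when fully raised)
- lever: the steel lever, a bar 24 mm wide and 14 mm thick. Origin at the fulcrum, 88 mm above the bench; long arm along its own -y, ends 257 mm from the fulcrum; the short arm (70 mm) has a roller under the flap. It turns only about its x axis: at rest its long end slopes 0.25 rad up, fully down it slopes 0.25 rad down (hard end stop, over a rubber bumper). About 8 N (5 to 12 N) on the tread raises the flap; there is no catch, so it comes up again when released
- tread (a point): centre of the top face of the lever's tread, an 80 (x) x 60 (y) x 5 mm steel plate on the long end, 230 mm from the fulcrum. About 156 mm above the bench at rest and 43 mm when fully down; in between it moves almost straight down (it bows 7 mm outward half-way)
- stop (a joint): the slide stop: a steel slide that crosses under the lever 100 mm from the fulcrum, with an upright post (20 x 30 mm, 102 mm tall) that blocks the lever. Value in m: about 0 to 0.008 at the start (post under the lever), 0.050 when pushed fully through along the tank's +x (hard end stop); it stays where it is left, sliding takes about 3 N
- stop_plate (a point): point on the outer face of the slide stop's push plate, an upright plate 60 mm wide (tank y), 80 mm tall (19 to 99 mm above the bench), 10 mm thick, on the robot's side of the lever; the point lies in the middle of its width, 67 mm above the bench; pushing on this face along the tank's +x moves the stop
- jaw_a: a stepped steel chuck jaw, 100 x 34 x 54 mm, lying beyond the slide stop (bystander); origin at the centre of its underside
- jaw_b: a second such chuck jaw, 100 x 34 x 54 mm, lying beyond the lever's long end (bystander); origin at the centre of its underside
- slug: an upright brass slug, 40 mm across, 60 mm tall, on the robot's side of the lever's long end (bystander); origin at the centre of its underside
- chuck_key: a steel T-handled chuck key, about 135 x 120 mm, 18 mm high, lying on the bench (bystander)
- oil: an oil bottle, 60 mm across, 160 mm tall (bystander); origin at the centre of its underside
- collar: a flat steel collar, 70 mm across, 25 mm high (bystander); origin at the centre of its underside
- wire_brush: a brush with a wooden handle, lying on the bench (bystander)

How it is judged (in metres and radians):
On the way, in this order (a step that is already met when the one before it is completed fails the run):
1. the slide stop is pushed through, clear of the lever (0.042 m or more), the flap still shut (value of joint stop above 0.042 m and angle between flap's own z axis and vertical below 0.1 rad), for 0.2 s.
2. the lever, pressed down by the fingers, holds the flap fully raised (0.30 rad or more) (angle between flap's own z axis and vertical above 0.3 rad and contact force between the fingers and lever above 2 N), for 0.2 s.
At the end, for the whole second after the job is handed in: The flap stands still, raised at least 0.30 rad (fully is about 0.33), the slide stop is at least 42 mm through, and the fingers still press the lever with more than 2 N (all of step 2 and value of joint stop above 0.042 m and angular speed of flap below 0.1 rad/s); the arm keeps its last pose, push and grip.
It fails at once if the robot touches the flap itself (contact force between any of the fingers, the arm and flap above 1 N).
It fails at once if a loose thing on the bench is lifted, carried or pushed more than 25 mm (distance of any of jaw_a, jaw_b, slug, chuck_key, oil, collar, wire_brush from where it was at the start of the episode above 0.025 m).
It also fails if it takes over 42 s, if anything falls off the work surface, if the arm or the gripper's body presses on something with over 40 N, if the wrist force passes 120 N, or if a joint passes its speed limit or range.

### The arm

A 6-joint arm with a two-finger parallel gripper is mounted at the origin on the work surface. World frame = base frame: x ahead of the robot, y to its left, z up, the work surface at z = 0. Lengths are in m, angles in degrees, forces in N, time in s.
With the tool pointing down it reaches from about 0.375 to 0.9 m from the base axis. Payload 3.1 kg.
Tool frame: the origin (TCP) lies midway between the tips of the shut fingers; the grasp point (between the pads) lies 19 mm behind it; z points along the fingers, y is the line along which they close (so a half turn about z gives the same grasp; the last joint's range is limited). The gripper opens to 87 mm and grips with 3 to 60 N. Pads are 19 mm wide; open, the fingers measure 117 mm over their backs; the gripper's body (75 mm by 190 mm) begins 51 mm behind the grasp point.
Start: joints at [54.402, 30.224, 82.088, -0, 67.689, -10.227], TCP at [0.268, 0.565, 0.223] pointing down, gripper open.
Joint ranges: [-176.69, 176.69], [-43.24, 126.21], [12.49, 139.97], [-82, 262], [0, 151.66], [-163.58, 163.58]. Speed limits (degrees/s): [159.86, 159.86, 180, 180, 180, 180].

### API

Orientations are given as a 3x3 rotation matrix whose columns are the frame's x, y, z axes.
In Python, from rig import read_state, capture, camera_info, hand_in gives the robot as it stands.
- The arm moves only by the tool drive_tool, never from a script. Its argument "motion" is a list of rows, each a list of 2 entries, a list of its own where there are three numbers: the shift along the tool's x, y, z in mm, then the turn, a rotation vector about the tool's x, y, z in rad. A call has 1 to 5 rows; each row shifts and turns the commanded pose from where the row before left it, along the tool's axes as they then stand; what a row does not reach is not made up. A row lasts 1/10 s, in which the tool goes at most 50 mm and 8.59 degrees, less where a joint would pass 70% of its speed; a pose out of reach is approached as far as the arm can. A call is refused whole if a number of a shift passes 50 or a number of a turn 0.15, either way. A call with a gripper value outside its range is refused whole. "gripper" is the opening, from 0 (shut) to 1 (fully open), set as the call begins (left out, the last holds). The fingers move at their own pace and stop on an object; the grip force is fixed at half the most. Time passes only in rows, so rows that do not move let the fingers close. It gives the time, the measured TCP pose, the force, the opening and the grip force at its end, in the units of the state.
- read_state(): the state, without advancing time (a new reading comes with each control period).
- capture(name): name is "side" or "top"; returns the picture (384x512x3 uint8, red, green, blue); there is no depth.
- camera_info(name): a dict with "fovy" (degrees; the focal length in pixels is half the picture's height over the tangent of half this angle, whatever the lens; pixels are square), "cx", "cy" (the principal point, pixels), "xyz" and "orientation" of the camera in the world. Camera axes: x right, y down, z forward; pixel columns grow to the right and rows downward; lengths in m; the calibration is good to about 2 mm. A picture is of the moment at which its call begins. camera_info takes no time and is no camera call.
- hand_in(): hands the job in; it is judged then, once.
The state is a dict: "time_s": time; "joint_positions": joint angles; "qvel": joint speeds; "tau": joint torques, N m; "position": TCP position; "tcp_rot": TCP orientation; "force": force on the tool from outside, world axes, zero at the start; "moment": the same for the moment, N m; "opening": opening from 0.0 (shut) to 1.0 (fully open); "grasp_force": force on a finger pad.
Only numpy, scipy, OpenCV 4.12 (cv2) and the standard library are available. Lean on these libraries where they do the work, as an engineer would, in place of code of your own. Each camera call takes 0.05 s, during which the arm holds its last target. There are 200 camera calls.

## Working session

There is one attempt and no reset: what is moved stays moved. The work goes in short steps, Python scripts to look and compute and a tool call to move; the robot and the scene stay as the last step left them, time stands still between calls to the robot, and variables do not carry over. Pictures are saved under pics/ and viewed, at most 10 in all, crops included, and the job is handed in when it is done.

Besides the shell and the picture viewer there is one more tool, called after ">>>" as name(argument=value, ...), one argument or row to a line, values as JSON. drive_tool: Moves the arm, as the interface text tells. Its arguments: {"type":"object","properties":{"motion":{"type":"array","items":{"type":"array"}},"gripper":{"type":"number"}},"required":["motion"]}

```bash
ls; mkdir -p pics
python3 - <<'E'
from rig import *
import cv2
for n in("side","top"):
    im=capture(n); cv2.imwrite(f"pics/{n}0.png",im[:,:,::-1]); cv2.imwrite(f"pics/{n}0b.png",cv2.resize(im[:,:,::-1],(768,576),interpolation=cv2.INTER_CUBIC)); print(n,camera_info(n))
s=read_state(); print(s)
E
```

```text
pics
side {'fovy': 54.024211158759464, 'cx': 256.2046160223922, 'cy': 193.68707280506695, 'xyz': array([ 0.10460753, -0.84487952,  0.89414073]), 'orientation': array([[ 0.85843156, -0.31390779,  0.40565644],
       [-0.51285487, -0.51191338,  0.68914771],
       [-0.00866788, -0.79962903, -0.60043175]])}
top {'fovy': 54.82249568530234, 'cx': 261.40393186192, 'cy': 190.31794615338282, 'xyz': array([0.51907171, 0.04213397, 1.19476495]), 'orientation': array([[ 0.02326271, -0.99571461,  0.08950563],
       [-0.99966745, -0.02416446, -0.00900425],
       [ 0.01112852, -0.08926641, -0.99594561]])}
{'time_s': 0.1, 'joint_positions': array([ 5.44037321e+01,  3.02719212e+01,  8.21508247e+01, -7.96441124e-04,
        6.76884628e+01, -1.02283366e+01]), 'qvel': array([ 0.09531429, -0.06048144, -0.17426442,  0.05494876, -0.0128549 ,
       -0.02661307]), 'tau': array([-4.57331207e-04, -4.40986204e+01, -1.77150071e+01,  6.34221034e-02,
        5.34207746e-02, -2.26216520e-05]), 'position': array([0.26735925, 0.56418681, 0.22167803]), 'tcp_rot': array([[-9.03577308e-01,  4.28423617e-01, -1.11931588e-03],
       [ 4.28424950e-01,  9.03575978e-01, -1.58575233e-03],
       [ 3.32013193e-04, -1.91239267e-03, -9.99998116e-01]]), 'force': array([ 0.1553817 , -0.03859789,  0.25505574]), 'moment': array([ 0.00600236,  0.03881825, -0.05006088]), 'grasp_force': 0.0, 'opening': 0.997154719850537}
```

View pics/top0b.png

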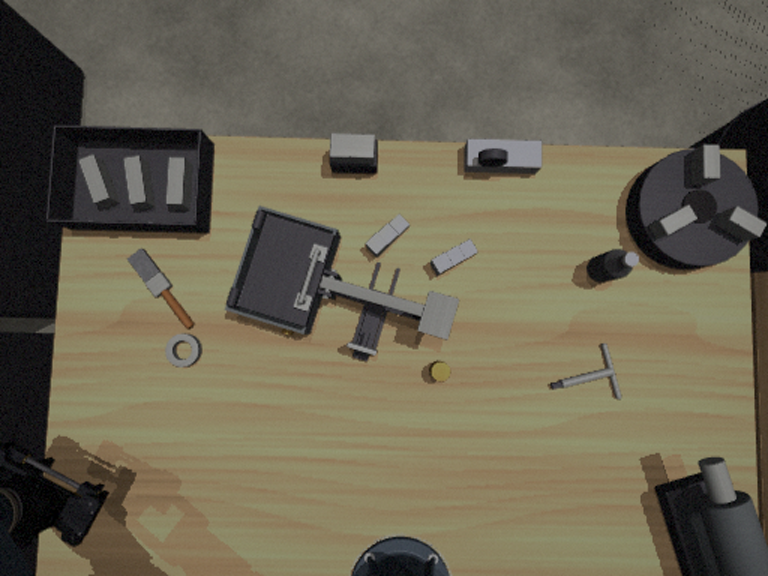

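View pics/side0b.png

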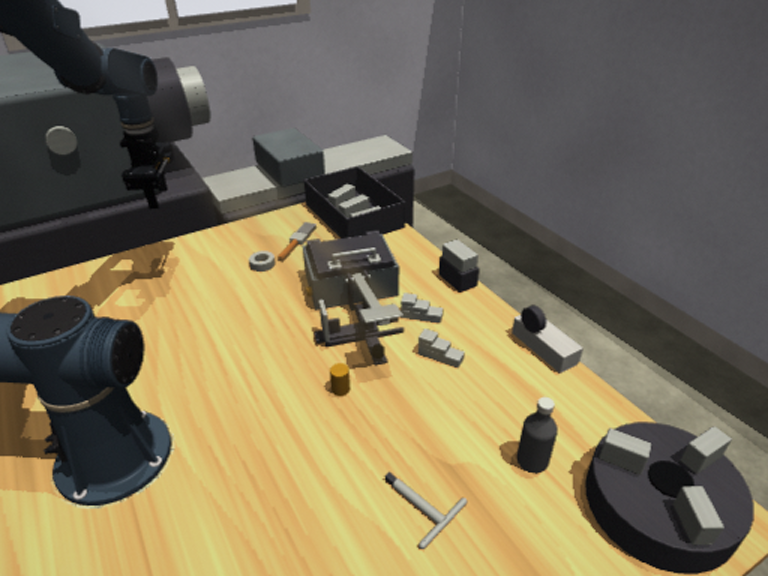

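The top view (1.5x scale) shows the tank at about (285,270), the tread at (439,315), the push plate at (362,350) and the slug at (440,371). The side view shows the same layout, with the arm clear of it. Next I'll enlarge the lever area in both views.

Run:
```python
import cv2,numpy as np
t=cv2.imread("pics/top0.png")[130:260,145:325]; s=cv2.imread("pics/side0.png")[150:270,190:320]
g=lambda im:np.clip(im.astype(float)*1.0,0,255).astype(np.uint8)
t=(255*(t/255.)**.6).astype(np.uint8); s=(255*(s/255.)**.7).astype(np.uint8)
cv2.imwrite("pics/tc.png",cv2.resize(t,None,fx=4.4,fy=4.4,interpolation=cv2.INTER_CUBIC))
cv2.imwrite("pics/sc.png",cv2.resize(s,None,fx=5,fy=5,interpolation=cv2.INTER_CUBIC))
```

```text
(no output)
```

View pics/tc.png

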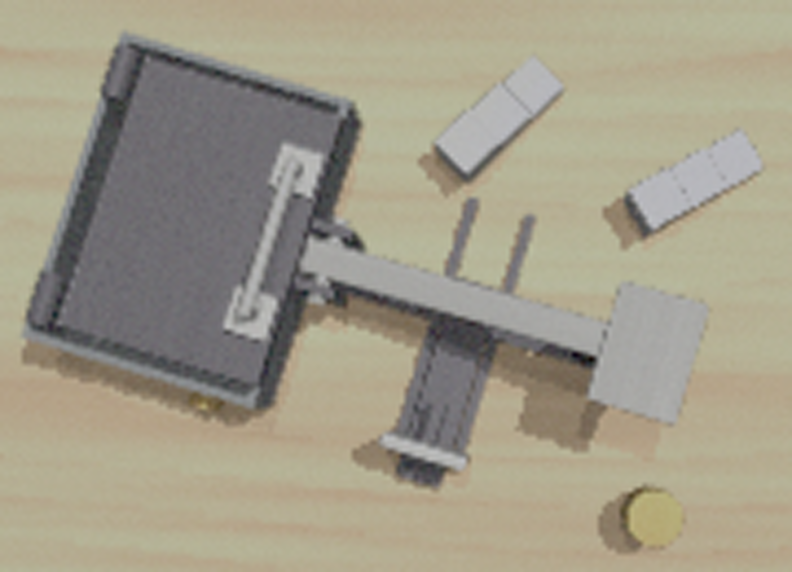

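View pics/sc.png

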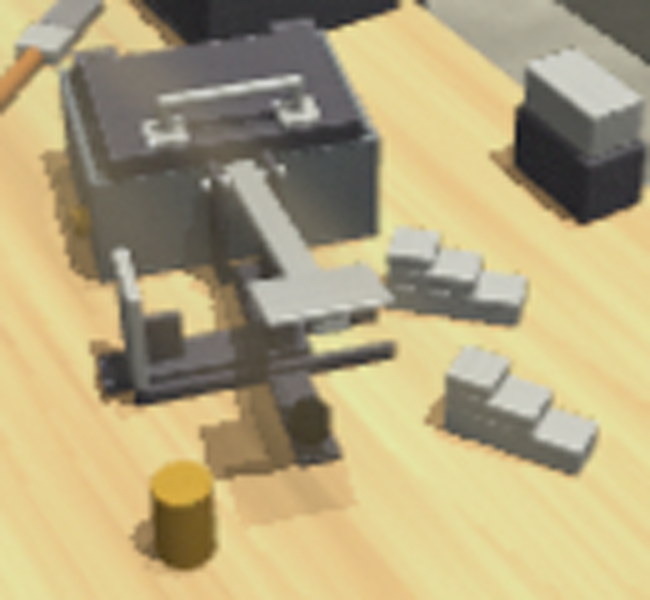

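The top crop (4.4x, offset 145,130) has tread corners at (622,283), (708,308), (674,424) and (590,397). The plate's top outer edge runs (381,444) to (463,471), and the slug top is at (652,517). In the side crop (5x, offset 190,150) the tread corners are (247,283), (355,264), (395,298) and (268,325), and the plate top is at about (122,252).

```bash
cat > h.py <<'E'
import numpy as np
from rig import *
def ray(n,p):
    c=camera_info(n); f=192/np.tan(np.radians(c["fovy"]/2))
    d=c["orientation"]@np.array([(p[0]-c["cx"])/f,(p[1]-c["cy"])/f,1]); return np.array(c["xyz"]),d/np.linalg.norm(d)
def onz(n,p,z):
    o,d=ray(n,p); return o+d*(z-o[2])/d[2]
def two(a,b):
    (o,d),(q,e)=ray("top",a),ray("side",b)
    s=np.linalg.lstsq(np.c_[d,-e],q-o,rcond=None)[0]; A,B=o+s[0]*d,q+s[1]*e; return (A+B)/2,np.linalg.norm(A-B)
T=lambda x,y:(145+(x+.5)/4.4-.5,130+(y+.5)/4.4-.5)
S=lambda x,y:(190+(x+.5)/5-.5,150+(y+.5)/5-.5)
def proj(n,P):
    c=camera_info(n); f=192/np.tan(np.radians(c["fovy"]/2)); v=c["orientation"].T@(np.array(P)-c["xyz"]); return v[:2]/v[2]*f+[c["cx"],c["cy"]]
E
python3 - <<'E'
from h import *
np.set_printoptions(precision=4,suppress=True)
tc=[(622,283),(708,308),(674,424),(590,397)]
tp=[onz("top",T(*p),z) for p,z in zip(tc,(.149,.163,.163,.149))]
tr=np.mean(tp,0); print("tread",tr,"sides",[np.linalg.norm(tp[i]-tp[i-1]) for i in range(4)])
sp=[onz("side",S(*p),z) for p,z in zip([(355,264),(395,298),(268,325),(247,283)],(.149,.163,.163,.149))]
print("tread side",np.mean(sp,0))
print([two(T(*a),S(*b)) for a,b in zip(tc,[(355,264),(395,298),(268,325),(247,283)])])
# box top rim corners z .092
bc=[onz("top",T(*p),.092) for p in [(124,37),(353,103),(260,402),(28,328)]]; print("box",bc,[np.linalg.norm(bc[i]-bc[i-1]) for i in range(4)])
pl=[onz("top",T(*p),.099) for p in [(381,444),(463,471)]]; print("plate outer top",pl,np.linalg.norm(pl[0]-pl[1]))
print("slug",onz("top",T(652,517),.06),onz("side",S(183,484),.06))
fx=(tp[1]-tp[2]); fx2=bc[1]-bc[2]; fy=np.mean(bc,0)-tr
for v in (fx,fx2,bc[0]-bc[3],-np.array([-fy[1],fy[0],0]),pl[1]-pl[0]): print(np.degrees(np.arctan2(v[1],v[0])))
o=tr[:2]+0.225*fy[:2]/np.linalg.norm(fy[:2]); print("fulcrum",o)
E
```

```text
tread [ 0.5597 -0.0542  0.156 ] sides [np.float64(0.07618054609574738), np.float64(0.05785852230277257), np.float64(0.07666924794439381), np.float64(0.05666593517147033)]
tread side [ 0.5565 -0.0558  0.156 ]
[(array([ 0.6013, -0.0357,  0.1468]), np.float64(0.007521319210114388)), (array([ 0.5899, -0.0919,  0.1618]), np.float64(0.0025485207966416045)), (array([ 0.5143, -0.0708,  0.1585]), np.float64(0.001065140328031585)), (array([ 0.5296, -0.0175,  0.1483]), np.float64(0.002620015657683338))]
box [array([0.7703, 0.3035, 0.092 ]), array([0.7284, 0.145 , 0.092 ]), array([0.5228, 0.201 , 0.092 ]), array([0.5689, 0.3592, 0.092 ])] [np.float64(0.20887819536625907), np.float64(0.16392586977440368), np.float64(0.21302224756603785), np.float64(0.16477795643776585)]
plate outer top [array([0.4967, 0.1182, 0.099 ]), array([0.4801, 0.063 , 0.099 ])] 0.057692829811588395
slug [ 0.4501 -0.0675  0.06  ] [ 0.4484 -0.0732  0.06  ]
-15.554420854994435
-15.244087750207022
-15.472120156349469
-16.008924464007915
-106.780195491344
fulcrum [0.6217 0.1621]
```

The measurements agree: plate width is 58 mm, the tread measures 77x58 mm, and the box is 165 mm deep. Tank +x has a world yaw of about -15.5°, and the fulcrum is near (0.619, 0.157). The first move lines up the tool yaw and shuts the fingers.

>>> drive_tool(
  motion=[
    [[0,0,0],[0,0,-0.086]],
    [[0,0,0],[0,0,-0.086]],
    [[-24,-33,0],[0,0,0]],
    [[-24,-33,0],[0,0,0]],
    [[-24,-33,0],[0,0,0]],
  ],
  gripper=0,
)

```text
time_s: 0.6
position: [0.3105, 0.4487, 0.222]
tcp_rot: [[-0.964, 0.266, -0.001], [0.266, 0.964, -0.001], [0.0, -0.001, -1.0]]
force: [1.6, -0.9, 0.0]
opening: 0.633
grasp_force: 0.0
```

>>> drive_tool(
  motion=[
    [[-24,-33,0],[0,0,0]],
    [[-24,-33,0],[0,0,0]],
    [[-24,-33,0],[0,0,0]],
    [[-24,-33,0],[0,0,0]],
    [[-24,-33,0],[0,0,0]],
  ],
)

```text
time_s: 1.1
position: [0.3822, 0.2574, 0.2224]
tcp_rot: [[-0.964, 0.267, -0.0], [0.267, 0.964, -0.0], [0.0, -0.0, -1.0]]
force: [0.2, 1.5, -0.4]
opening: 0.17
grasp_force: 0.0
```

>>> drive_tool(
  motion=[
    [[-24,-33,0],[0,0,0]],
    [[-24,-33,0],[0,0,0]],
    [[-24,-33,0],[0,0,0]],
    [[0,0,0],[0,0,0]],
    [[0,0,0],[0,0,0]],
  ],
)

```text
time_s: 1.6
position: [0.425, 0.1437, 0.2223]
tcp_rot: [[-0.963, 0.27, -0.001], [0.27, 0.963, 0.0], [0.001, 0.0, -1.0]]
force: [0.3, 0.3, -0.0]
opening: 0.005
grasp_force: 0.0
```

>>> drive_tool(
  motion=[
    [[-12,-18,10],[0,0,0]],
    [[-11,-17,30],[0,0,0]],
    [[0,0,40],[0,0,0]],
    [[0,0,40],[0,0,0]],
    [[0,0,32],[0,0,0]],
  ],
)

```text
time_s: 2.1
position: [0.4366, 0.1059, 0.0689]
tcp_rot: [[-0.964, 0.266, -0.001], [0.266, 0.964, 0.0], [0.002, -0.0, -1.0]]
force: [0.1, -0.0, -0.5]
opening: 0.002
grasp_force: 0.0
```

Run:
```python
from h import *
import cv2
a=capture("top")[:,:,::-1]; b=capture("side")[:,:,::-1]
A=cv2.resize(a[130:260,145:325],(554,400),interpolation=cv2.INTER_CUBIC); 
B=cv2.resize(b[150:280,170:320],(461,400)); 
cv2.imwrite("pics/p1.png",cv2.resize(np.hstack([A,B]),None,fx=.78,fy=.78))
s=read_state(); p=s["position"]-[.619,.157,0]; print(s["position"],p[0]*.9636-p[1]*.267,p[0]*.267+p[1]*.9636,s["force"])
```

```text
[0.43418837 0.10578262 0.06729056] -0.16440944982871844 -0.09869776875405822 [ 0.28528059 -0.38161122 -0.65573769]
```

View pics/p1.png

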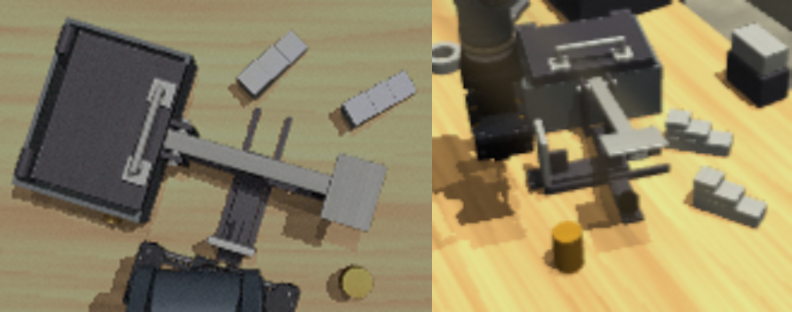

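The shut fingers stand in front of the push plate, centred on it, with the gripper's body clear of the lever and tank. The approach is about 46 mm, then about 50 mm of push.

>>> drive_tool(
  motion=[
    [[-20,0,0],[0,0,0]],
    [[-15,0,0],[0,0,0]],
    [[-8,0,0],[0,0,0]],
    [[-8,0,0],[0,0,0]],
    [[-8,0,0],[0,0,0]],
  ],
)

```text
time_s: 2.7
position: [0.4932, 0.0895, 0.0712]
tcp_rot: [[-0.964, 0.267, -0.003], [0.267, 0.964, 0.001], [0.003, -0.0, -1.0]]
force: [-3.1, 2.8, 1.5]
opening: 0.006
grasp_force: 1.9
```

>>> drive_tool(
  motion=[
    [[-6,0,0],[0,0,0]],
    [[-6,0,0],[0,0,0]],
    [[-6,0,0],[0,0,0]],
    [[-4,0,0],[0,0,0]],
    [[0,0,0],[0,0,0]],
  ],
)

```text
time_s: 3.2
position: [0.5174, 0.0823, 0.0705]
tcp_rot: [[-0.964, 0.268, 0.002], [0.268, 0.964, -0.0], [-0.002, 0.0, -1.0]]
force: [-0.4, 0.7, -0.2]
opening: 0.002
grasp_force: 0.2
```

>>> drive_tool(
  motion=[
    [[-3,0,0],[0,0,0]],
    [[-3,0,0],[0,0,0]],
    [[-2,0,0],[0,0,0]],
    [[-2,0,0],[0,0,0]],
    [[0,0,0],[0,0,0]],
  ],
)

```text
time_s: 3.7
position: [0.5231, 0.0805, 0.0703]
tcp_rot: [[-0.964, 0.268, -0.005], [0.268, 0.964, 0.001], [0.005, -0.001, -1.0]]
force: [-6.1, 2.2, 4.3]
opening: 0.006
grasp_force: 3.2
```

>>> drive_tool(
  motion=[
    [[-2,0,0],[0,0,0]],
    [[-2,0,0],[0,0,0]],
    [[-1,0,0],[0,0,0]],
    [[0,0,0],[0,0,0]],
  ],
)

```text
time_s: 4.1
position: [0.5229, 0.0804, 0.07]
tcp_rot: [[-0.963, 0.268, -0.015], [0.268, 0.964, 0.002], [0.015, -0.002, -1.0]]
force: [-13.1, 4.5, 10.2]
opening: 0.003
grasp_force: 6.8
```

Motion stopped at the hard end while the force kept rising, so the stop is through. I'll back off, lift, and check with a picture.

>>> drive_tool(
  motion=[
    [[15,0,0],[0,0,0]],
    [[25,0,0],[0,0,0]],
    [[0,0,-40],[0,0,0]],
    [[0,0,-45],[0,0,0]],
    [[0,0,-45],[0,0,0]],
  ],
)

```text
time_s: 4.6
position: [0.4929, 0.0891, 0.2021]
tcp_rot: [[-0.964, 0.267, 0.002], [0.267, 0.964, -0.001], [-0.002, -0.0, -1.0]]
force: [1.4, -1.3, -0.2]
opening: 0.008
grasp_force: 0.0
```

Run:
```python
from h import *
import cv2
a=capture("top")[:,:,::-1]; b=capture("side")[:,:,::-1]
B=cv2.resize(b[150:270,190:320],(650,600),interpolation=cv2.INTER_CUBIC); cv2.imwrite("pics/p2.png",B)
s=read_state(); p=s["position"]-[.619,.157,0]; print(s["position"],p[0]*.9636-p[1]*.267,p[0]*.267+p[1]*.9636,s["force"])
```

```text
[0.4978046  0.0890493  0.20671429] -0.0986410530788038 -0.09783646226635603 [ 1.08617596 -0.13989244 -0.78266219]
```

View pics/p2.png

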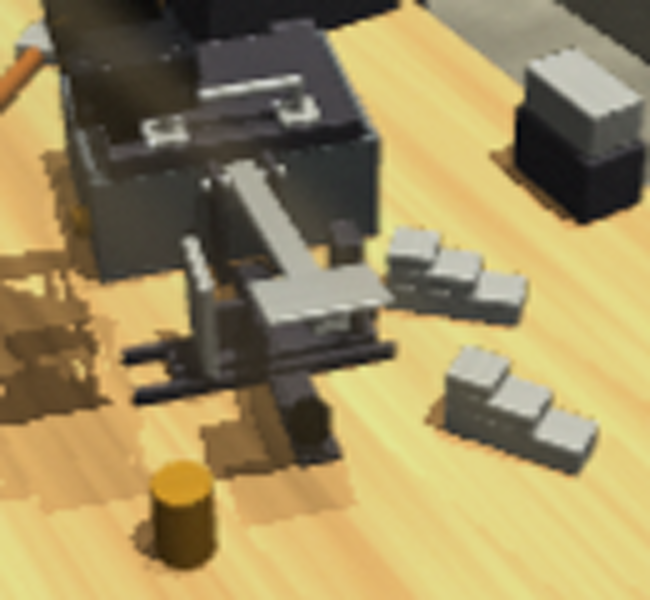

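The post now stands beyond the lever at (345,245), and the plate has moved from (122,252) to (195,240), so the stop is clear. Next I'll go over the tread.

>>> drive_tool(
  motion=[
    [[-25,-32,0],[0,0,0]],
    [[-25,-32,0],[0,0,0]],
    [[-25,-32,0],[0,0,0]],
    [[-23,-31,0],[0,0,0]],
    [[0,0,10],[0,0,0]],
  ],
)

```text
time_s: 5.2
position: [0.557, -0.0649, 0.1913]
tcp_rot: [[-0.962, 0.272, 0.009], [0.272, 0.962, -0.005], [-0.01, -0.002, -1.0]]
force: [-0.6, -0.2, 1.0]
opening: 0.008
grasp_force: 0.0
```

>>> drive_tool(
  motion=[
    [[0,0,10],[0,0,0]],
    [[0,0,10],[0,0,0]],
    [[0,0,10],[0,0,0]],
    [[0,0,8],[0,0,0]],
    [[0,0,8],[0,0,0]],
  ],
)

```text
time_s: 5.7
position: [0.5516, -0.0597, 0.1454]
tcp_rot: [[-0.964, 0.264, -0.001], [0.264, 0.964, -0.004], [-0.0, -0.004, -1.0]]
force: [-4.5, -4.2, 14.3]
opening: 0.004
grasp_force: 6.2
```

>>> drive_tool(
  motion=[
    [[0,0,8],[0,0,0]],
    [[0,0,8],[0,0,0]],
    [[0,0,8],[0,0,0]],
    [[0,0,8],[0,0,0]],
    [[0,0,8],[0,0,0]],
  ],
)

```text
time_s: 6.2
position: [0.5527, -0.0612, 0.1063]
tcp_rot: [[-0.965, 0.264, 0.002], [0.263, 0.965, -0.006], [-0.003, -0.005, -1.0]]
force: [-4.2, -8.7, 14.6]
opening: 0.005
grasp_force: 7.0
```

>>> drive_tool(
  motion=[
    [[0,0,8],[0,0,0]],
    [[0,0,8],[0,0,0]],
    [[0,0,8],[0,0,0]],
    [[0,0,8],[0,0,0]],
    [[0,0,4],[0,0,0]],
  ],
)

```text
time_s: 6.7
position: [0.5529, -0.0609, 0.0697]
tcp_rot: [[-0.964, 0.264, 0.002], [0.264, 0.964, -0.005], [-0.003, -0.004, -1.0]]
force: [-3.9, -7.6, 12.4]
opening: 0.004
grasp_force: 6.6
```

>>> drive_tool(
  motion=[
    [[0,0,7],[0,0,0]],
    [[0,0,7],[0,0,0]],
    [[0,0,6],[0,0,0]],
    [[0,0,5],[0,0,0]],
    [[0,0,2],[0,0,0]],
  ],
)

```text
time_s: 7.2
position: [0.5538, -0.0579, 0.044]
tcp_rot: [[-0.964, 0.266, 0.004], [0.266, 0.964, -0.0], [-0.004, 0.001, -1.0]]
force: [-3.6, 2.1, 32.2]
opening: 0.005
grasp_force: 15.2
```

>>> drive_tool(
  motion=[
    [[0,0,2],[0,0,0]],
    [[0,0,1],[0,0,0]],
    [[0,0,0],[0,0,0]],
    [[0,0,0],[0,0,0]],
    [[0,0,0],[0,0,0]],
  ],
)

```text
time_s: 7.7
position: [0.5538, -0.0579, 0.0439]
tcp_rot: [[-0.964, 0.266, 0.005], [0.266, 0.964, -0.001], [-0.005, 0.001, -1.0]]
force: [-6.0, 3.2, 37.9]
opening: 0.007
grasp_force: 18.1
```

The tool is at 44 mm with about 38 N on the hard end. I'll check the result in a picture before handing in.

Run:
```python
from h import *
import cv2
a=capture("top")[:,:,::-1]; b=capture("side")[:,:,::-1]
A=cv2.resize(a[130:260,145:325],(554,400)); B=cv2.resize(b[150:270,190:320],(433,400))
cv2.imwrite("pics/p3.png",cv2.resize(np.hstack([A,B]),None,fx=.8,fy=.8))
s=read_state(); print(s["position"],s["force"],s["time_s"])
```

```text
[ 0.55382116 -0.05791603  0.04389295] [-6.20553503  2.89732687 36.99204146] 7.8
```

View pics/p3.png

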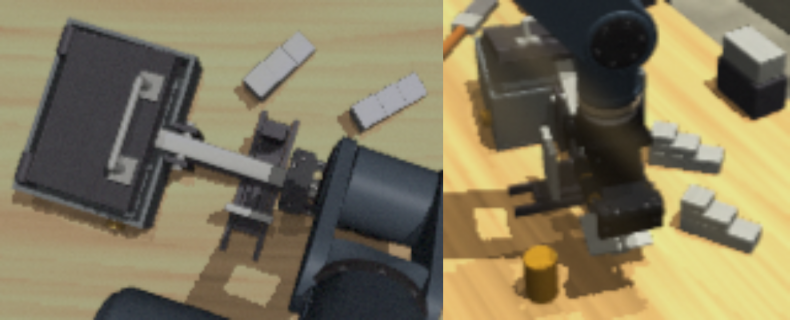

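The flap is raised (its handle has shifted to (130,130) in the top view), the post is clear of the lever, and the bystanders have not moved. Handing in.

```bash
python3 -c "
from rig import *
print(hand_in())"
```

```text
the job is handed in; nothing more can be done
None
```

I handed the job in with the slide stop pushed to its end, the fingers pressing the tread fully down at about 37 N, and the flap raised; `hand_in()` gave no verdict.

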